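# Shake the last hollow punch out of its packing tube

### The arm

A 6-joint arm with a two-finger parallel gripper is mounted at the origin on the work surface. World frame = base frame: x ahead of the robot, y to its left, z up, the work surface at z = 0. Lengths are in m, angles in degrees, forces in N, time in s.
With the tool pointing down it reaches from about 0.375 to 0.925 m from the base axis. Payload 5.7 kg.
Tool frame: the origin (TCP) lies midway between the tips of the shut fingers; the grasp point (between the pads) lies 19 mm behind it; z points along the fingers, y is the line along which they close (so a half turn about z gives the same grasp; the last joint's range is limited). The gripper opens to 88 mm and grips with 3 to 60 N. Pads are 20 mm wide; open, the fingers measure 115 mm over their backs; the gripper's body (75 mm by 178 mm) begins 61 mm behind the grasp point.
Start: joints at [67.775, 20.558, 86.54, -0, 72.909, -6.595], TCP at [0.162, 0.578, 0.223] pointing down, gripper open.
Joint ranges: [-170.27, 170.27], [-57.76, 135], [12.27, 136.19], [-55.21, 235.2], [11.17, 155.16], [-170.74, 170.74]. Speed limits (degrees/s): [136.94, 136.94, 180, 180, 180, 180].

### API

Orientations are given as [roll, pitch, yaw] about the fixed x, y, z axes, in that order (R = Rz(yaw) Ry(pitch) Rx(roll)).
In Python, from workcell import robot gives the robot as it stands.
- The arm moves only by the tool play_rows, never from a script. Its argument "deltas" is a list of rows, each an object of numbers: "x", "y", "z": the shift along the tool's x, y, z as a fraction of full scale; "wx", "wy", "wz": the turn, a rotation vector about the tool's x, y, z as a fraction of full scale; "claw": the finger opening in mm, from 0 to 87.8. A call has 1 to 5 rows; each row is the pose to reach, as a shift and turn from the pose commanded when the call began, along the tool's axes at that moment; what a row does not reach only later rows make up. Full scale, the value 1, is 150 mm for a shift and pi/2 rad for a turn. A row lasts 1/12 s, in which the tool goes at most 41.7 mm and 7.16 degrees, less where a joint would pass 70% of its speed; a pose out of reach is approached as far as the arm can. A call with a number of a shift or a turn outside -1 to 1 is refused whole. A call with a gripper value outside its range is refused whole. The fingers move at their own pace and stop on an object; the grip force is fixed at half the most. Time passes only in rows, so rows that repeat a pose let the fingers close. It gives the time, the measured TCP pose, the force, the opening and the grip force at its end, in the units of the state.
- robot.read_state(): the state, without advancing time (a new reading comes with each control period).
- robot.get_image(name): name is "scene" or "top" or "wrist"; returns a dict with "image" (400x640x3 uint8, red, green, blue), "depth" (400x640 float32, m along the optical axis (not along the pixel's ray), 0 where there is no reading), "fx", "fy", "cx", "cy" (pixels), "k1" (the pictures are not rectified: a ray, as slopes to the right and down, at radius r is drawn at 1 + k1 r^2 times it, then the intrinsics apply), "pose" (4x4, takes a point from camera to world coordinates). Camera axes: x right, y up, looking along -z (the intrinsics and any distortion apply to the point x, -y, -z); pixel columns grow to the right and rows downward; lengths in m; the calibration is good to about 2 mm. A picture is of the moment at which its call begins.
- robot.finish_job(): hands the job in; it is judged then, once.
Trained networks look in a picture, given as the dict that the camera call returned (one of the last four; its "shot" number tells which), for a name from the list of things; names that differ only in an ending like _2 or _b are one class to them, and where a whole thing is asked for, a point or a joint stands for the part that bears it (a point fixed in the world has none). Each returns a list of dicts, best first, with "score" (0 to 1); they miss things now and then, are a little off and sometimes report something else, mostly with a low value. They report only what shows in the picture. A call takes as long as a camera call. They do not tell look-alikes from the thing itself.
- robot.search_frame(picture, thing): "point" ([x, y, z] in m, in the coordinates of the camera as it stood for that picture, good to about 4 mm: the middle of the surface that is visible of it).
- robot.outline_of(picture, thing): "region" (400x640 bool, what is visible of it).
The state is a dict: "clock": time; "qpos": joint angles; "joint_velocities": joint speeds; "effort": joint torques, N m; "eef_pos": TCP position; "orientation": TCP orientation; "wrist_force": force on the tool from outside, world axes, zero at the start; "torque": the same for the moment, N m; "gripper_width": finger opening in m; "finger_force": force on a finger pad.
Only numpy, scipy, OpenCV 4.12 (cv2) and the standard library are available. Lean on these libraries where they do the work, as an engineer would, in place of code of your own. Each camera call takes 0.05 s, during which the arm holds its last target. There are 200 camera calls.

### The job

Empty the square plastic tool tube into the steel tray: hold it mouth down over the tray and shake it until it feels as light as the bare tube, because the steel hollow punches catch behind the step of its neck and the last one may need several shakes. When all three punches lie in the tray, lay the empty tube back down flat on the green cutting mat and let go. Leave the tube's cap, the mallet, the tape dispenser and the phone where they are.

Things in the scene. Friction and masses are not known exactly. Their poses are not given: they have to be found in the camera images.
- tube_mid (a point): Middle of the square grey plastic tool tube (loose, cap off) that lies flat on the mat, mouth towards the robot within 0.85 rad either side. Body 56 mm wide and high, 150 mm long over all; the point is at mid length and width, 28 mm above its underside. x runs from the mouth to the closed end, z up as it lies. Empty it weighs 80 to 115 g. Three steel punches are in it at the start.
- tube_mouth (a point): Centre of the tube's open mouth, 75 mm from tube_mid; same axes. The last 28 mm before the mouth is a narrower neck, 46 mm square outside and 40 mm inside; where it meets the 50 mm square bore of the body there is a flat inner step 5 mm high all round. Punches slide down on the tube's lower side and stop behind this step.
- punch_a_mid (a point): Mid-length point on the axis of a dark steel hollow punch, in the tube at the start: 94 mm long, 12 mm hexagon shank, round barrel 14 mm in diameter tapering to a 4 mm cutting edge. x runs along it to the cutting edge, which points to the tube's mouth. 90 to 125 g.
- punch_b_mid (a point): The same for a second punch with a 16 mm barrel and a 6 mm cutting edge, also towards the tube's mouth. 90 to 125 g.
- punch_c_mid (a point): The same for a third punch, 17 mm barrel, lying the other way round, blunt struck end to the mouth. 90 to 125 g. With the tube tilted 50 to 70 degrees mouth down, punches stay caught; brisk strokes of 10 to 50 mm square to the tube's lower side (away from that side and back, 0.25 to 0.4 s each) throw them over the step by chance. If one kind of stroke frees nothing, change its length.
- tray: Fixed open steel tray, 280 mm (its x) by 240 mm (its y), 34 mm high, walls and floor 3 mm. Origin at the centre of its underside, on the table.
- mat: Fixed green cutting mat, 300 mm (its x) by 220 mm (its y), 3 mm thick. Origin at the centre of its underside, on the table.
- cap: The tube's grey plastic cap, a square box 80 mm long, 56 mm wide and high, open at one end, lying on the table beyond the work; origin at the centre of its underside.
- mallet: Mallet lying on the table: white plastic head 90 mm long and 44 mm in diameter, wooden handle; 270 mm long. Origin under the middle of its length, on the table.
- tape_dispenser: Orange desk tape dispenser, 60 x 150 mm, 80 mm high; origin at the centre of its underside.
- phone: Black phone, 150 x 72 x 9 mm, lying flat; origin at the centre of its underside.
There are look-alikes about, which are no part of the job. Leave any blue or yellow look-alike of the part that bears tube_mid alone.

How it is judged (in metres and radians):
On the way:
1. the tube is held mouth down over the tray: mouth over the tray, the tube's axis within 50 degrees of upright with the closed end up (angle between tube_mid's own x axis and vertical below 0.87 rad and x of tube_mouth in the frame of tray between -0.137 and 0.137 m and y of tube_mouth in the frame of tray between -0.117 and 0.117 m), for 0.1 s.
At the end, for the whole second after the job is handed in: All three punches lie at rest inside the tray (their middles within its walls and below its rim), and the tube, released and at rest, lies flat (within 5 degrees) on any of its sides on the cutting mat, its middle at least 20 mm in from the mat's edges (x of punch_a_mid in the frame of tray between -0.137 and 0.137 m and y of punch_a_mid in the frame of tray between -0.117 and 0.117 m and z of punch_a_mid in the frame of tray between 0 and 0.034 m and linear speed of each of punch_a, punch_b, punch_c, tube below 0.02 m/s and x of punch_b_mid in the frame of tray between -0.137 and 0.137 m and y of punch_b_mid in the frame of tray between -0.117 and 0.117 m and z of punch_b_mid in the frame of tray between 0 and 0.034 m and x of punch_c_mid in the frame of tray between -0.137 and 0.137 m and y of punch_c_mid in the frame of tray between -0.117 and 0.117 m and z of punch_c_mid in the frame of tray between 0 and 0.034 m and x of tube_mid in the frame of mat between -0.13 and 0.13 m and y of tube_mid in the frame of mat between -0.09 and 0.09 m and z of tube_mid in the frame of mat between 0.026 and 0.036 m and angle between tube_mid's own x axis and vertical between 1.484 and 1.658 rad and angular speed of tube below 0.1 rad/s); the robot touches nothing.
It fails at once if the cap, the mallet, the tape dispenser or the phone is pushed more than 30 mm (distance of any of cap, mallet, tape_dispenser, phone from where it was at the start of the episode above 0.03 m).
It also fails if it takes over 64 s, if anything falls off the work surface, if the arm or the gripper's body presses on something with over 40 N, if the wrist force passes 120 N, or if a joint passes its speed limit or range.

## Working session

There is one attempt and no reset: what is moved stays moved. The work goes in short steps, Python scripts to look and compute and a tool call to move; the robot and the scene stay as the last step left them, time stands still between calls to the robot, and variables do not carry over. Pictures are saved under pics/ and viewed, at most 10 in all, crops included, and the job is handed in when it is done.

Besides the shell and the picture viewer there is one more tool, called after "Call:" as name([rows], argument=value, ...), one row to a line, values as JSON. play_rows: Moves the arm, as the interface text tells. Its arguments: {"type":"object","properties":{"deltas":{"type":"array","items":{"type":"object","properties":{"x":{"type":"number"},"y":{"type":"number"},"z":{"type":"number"},"wx":{"type":"number"},"wy":{"type":"number"},"wz":{"type":"number"},"claw":{"type":"number"}}}}},"required":["deltas"]}

```bash
mkdir -p pics; ls
cat > h.py <<'E'
import numpy as np, cv2
from scipy.spatial.transform import Rotation as R
from workcell import robot
def w(pic,p): return (pic["pose"]@np.r_[p,1])[:3]
def px(pic,P):
    p=np.linalg.inv(pic["pose"])@np.r_[P,1]; s=np.array([p[0],-p[1]])/-p[2]; s=s*(1+pic["k1"]*(s@s)); return s*[pic["fx"],pic["fy"]]+[pic["cx"],pic["cy"]]
def cloud(pic,mask):
    v,u=np.nonzero(mask&(pic["depth"]>0)); d=pic["depth"][v,u]
    m=np.c_[(u-pic["cx"])/pic["fx"],(v-pic["cy"])/pic["fy"]]; s=m.copy()
    for _ in range(8): s=m/(1+pic["k1"]*(s**2).sum(1))[:,None]
    P=np.c_[s[:,0]*d,-s[:,1]*d,-d,np.ones(len(d))]; return (P@pic["pose"].T)[:,:3]
def save(pic,name): cv2.imwrite("pics/"+name+".png",pic["image"][:,:,::-1])
E
python3 - <<'E'
from h import *
s=robot.read_state(); print(s)
for c in ("top","scene"):
    p=robot.get_image(c); save(p,c+"0"); print(c,p["pose"][:3,3])
    for t in ("tube_mid","tray","mat","cap","mallet","tape_dispenser","phone","punch_a_mid"):
        for r in robot.outline_of(p,t)[:3]:
            C=cloud(p,r["region"]); m=r["region"]
            if len(C)<20: continue
            q=C[C[:,2]>np.percentile(C[:,2],90)-.012] if t=="tube_mid" else C
            rect=cv2.minAreaRect((q[:,:2]*1000).astype(np.float32))
            print(t,round(r["score"],2),"px",[int(a.mean()) for a in np.nonzero(m)[::-1]],"mean",C.mean(0).round(3),"z",np.percentile(C[:,2],[2,98]).round(3),np.round(rect[0]),np.round(rect[1]),round(rect[2]),"rgb",p["image"][m].mean(0).round())
E
```

```text
pics
{'clock': 0.0, 'qpos': array([ 6.77766633e+01,  2.05961955e+01,  8.65981391e+01, -9.42079830e-04,
        7.29103775e+01, -6.59520238e+00]), 'joint_velocities': array([-0.04348848, -0.10324781,  0.02014125,  0.08384592, -0.03593678,
       -0.09557637]), 'effort': array([ 3.85953113e-03, -5.15381956e+01, -2.70724994e+01,  6.77687698e-02,
        3.48020811e-02, -1.27517301e-04]), 'eef_pos': array([0.16138775, 0.57716293, 0.22183333]), 'orientation': array([-1.79895878e+02, -1.11325709e-02,  1.64372133e+02]), 'wrist_force': array([ 0.46306977, -0.31540609,  0.222719  ]), 'torque': array([-0.03317196, -0.01899171, -0.01510755]), 'finger_force': 0.0, 'gripper_width': 0.08801075602896259}
top [0.20115872 0.01342669 1.49003851]
tube_mid 0.78 px [379, 219] mean [ 0.467 -0.181  0.056] z [0.011 0.066] [ 469. -183.] [ 54. 151.] 74 rgb [133. 133. 119.]
tube_mid 0.65 px [448, 288] mean [ 0.244 -0.402  0.054] z [0.018 0.062] [ 245. -409.] [ 56. 154.] 5 rgb [ 66.  94. 160.]
tube_mid 0.63 px [248, 282] mean [0.253 0.244 0.056] z [0.028 0.064] [256. 243.] [ 56. 145.] 31 rgb [188. 195.  29.]
tr
[... 1325 characters left out ...]
mat 0.96 px [265, 222] mean [ 0.505 -0.159  0.003] z [-0.002  0.008] [ 483. -166.] [311. 222.] 6 rgb [45. 72. 60.]
mat 0.46 px [251, 208] mean [ 0.483 -0.191  0.05 ] z [0.007 0.063] [ 454. -194.] [ 74. 180.] 76 rgb [101. 101.  95.]
cap 0.96 px [373, 297] mean [0.787 0.09  0.048] z [0.004 0.059] [769.  93.] [105.  57.] 1 rgb [113. 110. 104.]
mallet 0.84 px [262, 306] mean [ 0.762 -0.186  0.03 ] z [0.001 0.046] [ 778. -173.] [278.  89.] 25 rgb [163. 140. 115.]
tape_dispenser 0.64 px [470, 186] mean [0.489 0.442 0.034] z [0.001 0.079] [467. 444.] [182.  87.] 14 rgb [142.  90.  60.]
phone 0.9 px [156, 228] mean [ 0.485 -0.463  0.009] z [0.002 0.015] [ 480. -466.] [158.  80.] 69 rgb [23. 23. 23.]
```

View pics/top0.png

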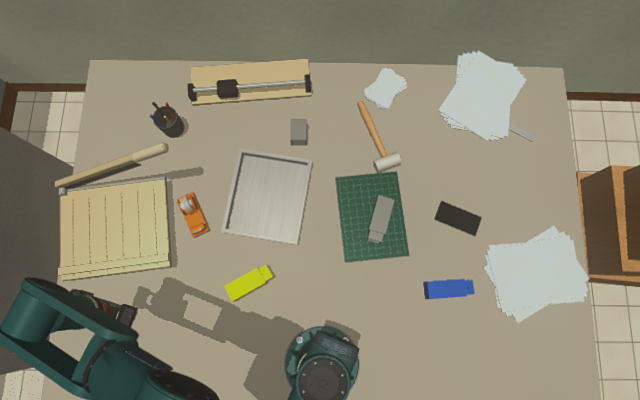

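View pics/scene0.png

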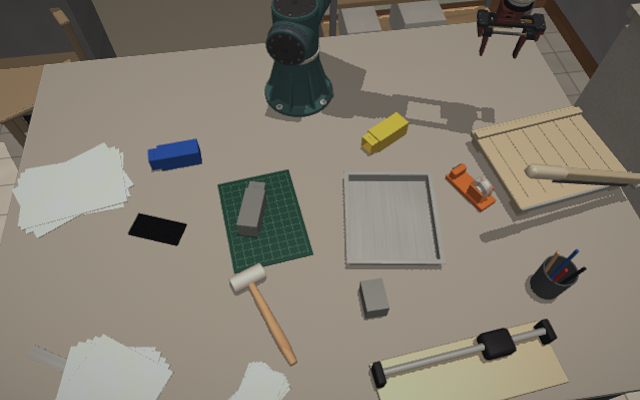

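The top and scene views both show the grey tube on the mat at about (379,219) and (251,208). Its mouth points at the robot, yaw about -16°, and the tray is to its left at (266,196). The blue and yellow tubes are look-alikes. The tool yaw already suits the grasp, so I'm moving to hover over the tube.

Call:
play_rows([
  {"x": -1, "y": -0.6},
  {"x": -1, "y": -0.6},
  {"x": -1, "y": -0.6},
  {"x": -1, "y": -0.6},
  {"x": -1, "y": -0.6},
])

```text
invalid input
```

Call:
play_rows([
  {"x": -1, "y": -0.6},
  {"x": -1, "y": -0.6},
  {"x": -1, "y": -0.6},
  {"x": -1, "y": -0.6},
  {"x": -1, "y": -0.6},
])

```text
invalid input
```

Call:
play_rows([
  {"x": -0.45, "y": -1},
  {"x": -0.45, "y": -1},
  {"x": -0.45, "y": -1},
  {"x": -0.45, "y": -1},
])

```text
invalid input
```

Call:
play_rows([
  {"x": -0.45, "y": -1},
  {"x": -0.45, "y": -1},
  {"x": -0.45, "y": -1},
  {"x": -0.45, "y": -1},
])

```text
invalid input
```

Call:
play_rows([
  {"x": -0.45, "y": -1},
  {"x": -0.45, "y": -1},
  {"x": -0.45, "y": -1},
  {"x": -0.45, "y": -1},
  {"x": -0.45, "y": -1},
])

```text
invalid input
```

```bash
cat >> h.py <<'E'
def st():
    s=robot.read_state(); print(round(s["clock"],2),"q",s["qpos"].round(1),"p",s["eef_pos"].round(4),"rpy",s["orientation"].round(1),"F",s["wrist_force"].round(2),"T",s["torque"].round(2),"w",round(s["gripper_width"],4),s["finger_force"]); return s
def go(P,rpy=None):
    s=robot.read_state(); R0=R.from_euler("xyz",s["orientation"],degrees=True); R1=R0 if rpy is None else (rpy if isinstance(rpy,R) else R.from_euler("xyz",rpy,degrees=True))
    print("d",(R0.inv().apply(np.array(P)-s["eef_pos"])/.15).round(3),"w",((R0.inv()*R1).as_rotvec()/(np.pi/2)).round(3))
def tube(cam="wrist",name=None):
    p=robot.get_image(cam)
    if name: save(p,name)
    for r in robot.outline_of(p,"tube_mid")[:2]:
        C=cloud(p,r["region"]); zt=np.percentile(C[:,2],90); q=C[abs(C[:,2]-zt)<.008]
        rect=cv2.minAreaRect((q[:,:2]*1000).astype(np.float32))
        print(round(r["score"],2),"top z",zt.round(4),"rect",np.round(rect[0],1),np.round(rect[1],1),round(rect[2],1),"rgb",p["image"][r["region"]].mean(0).round())
    return p
E
python3 - <<'E'
from h import *
st(); tube("wrist","w1"); tube("top")
E
```

```text
0.9 q [67.8 20.6 86.5  0.  72.9 -6.6] p [0.1617 0.5778 0.2227] rpy [-180.    -0.   164.4] F [-0.62  0.18 -0.25] T [0.   0.   0.01] w 0.088 0.0
0.98 top z 0.0601 rect [ 244.6 -409.7] [ 56.1 151.7] 4.6 rgb [ 72.  97. 159.]
0.71 top z 0.0629 rect [ 468.1 -183.5] [ 54.9 149.2] 74.0 rgb [133. 133. 119.]
```

Call:
play_rows([
  {"x": -1, "y": -0.6, "z": 0, "wx": 0, "wy": 0, "wz": 0, "claw": 87},
  {"x": -1, "y": -0.6, "z": 0, "wx": 0, "wy": 0, "wz": 0, "claw": 87},
  {"x": -1, "y": -0.6, "z": 0, "wx": 0, "wy": 0, "wz": 0, "claw": 87},
  {"x": -1, "y": -0.6, "z": 0, "wx": 0, "wy": 0, "wz": 0, "claw": 87},
  {"x": -1, "y": -0.6, "z": 0, "wx": 0, "wy": 0, "wz": 0, "claw": 87},
])

```text
clock: 1.52
eef_pos: [0.285, 0.4467, 0.2227]
orientation: [-179.9, 0.1, 164.2]
wrist_force: [-0.3, -0.6, -1.2]
gripper_width: 0.087
finger_force: 0.0
```

Call:
play_rows([
  {"x": -1, "y": -0.6, "z": 0, "wx": 0, "wy": 0, "wz": 0, "claw": 87},
  {"x": -1, "y": -0.6, "z": 0, "wx": 0, "wy": 0, "wz": 0, "claw": 87},
  {"x": -1, "y": -0.6, "z": 0, "wx": 0, "wy": 0, "wz": 0, "claw": 87},
  {"x": -1, "y": -0.6, "z": 0, "wx": 0, "wy": 0, "wz": 0, "claw": 87},
  {"x": -1, "y": -0.6, "z": 0, "wx": 0, "wy": 0, "wz": 0, "claw": 87},
])

```text
clock: 1.93
eef_pos: [0.4059, 0.3202, 0.2229]
orientation: [-180.0, 0.2, 164.2]
wrist_force: [0.1, 0.3, 0.7]
gripper_width: 0.0872
finger_force: 0.0
```

Call:
play_rows([
  {"x": -0.45, "y": -1, "z": 0, "wx": 0, "wy": 0, "wz": 0, "claw": 87},
  {"x": -0.45, "y": -1, "z": 0, "wx": 0, "wy": 0, "wz": 0, "claw": 87},
  {"x": -0.45, "y": -1, "z": 0, "wx": 0, "wy": 0, "wz": 0, "claw": 87},
  {"x": -0.45, "y": -1, "z": 0, "wx": 0, "wy": 0, "wz": 0, "claw": 87},
  {"x": -0.45, "y": -1, "z": 0, "wx": 0, "wy": 0, "wz": 0, "claw": 87},
])

```text
clock: 2.35
eef_pos: [0.4273, 0.1559, 0.2227]
orientation: [-179.9, 0.1, 164.1]
wrist_force: [0.2, -0.1, -1.0]
gripper_width: 0.0872
finger_force: 0.0
```

Call:
play_rows([
  {"x": -0.45, "y": -1, "z": 0, "wx": 0, "wy": 0, "wz": 0, "claw": 87},
  {"x": -0.45, "y": -1, "z": 0, "wx": 0, "wy": 0, "wz": 0, "claw": 87},
  {"x": -0.45, "y": -1, "z": 0, "wx": 0, "wy": 0, "wz": 0, "claw": 87},
  {"x": -0.45, "y": -1, "z": 0, "wx": 0, "wy": 0, "wz": 0, "claw": 87},
  {"x": -0.45, "y": -1, "z": 0, "wx": 0, "wy": 0, "wz": 0, "claw": 87},
])

```text
clock: 2.77
eef_pos: [0.4533, -0.0066, 0.2231]
orientation: [-179.9, 0.2, 164.1]
wrist_force: [-0.1, 0.0, -0.8]
gripper_width: 0.0869
finger_force: 0.0
```

Call:
play_rows([
  {"x": -0.45, "y": -1, "z": 0, "wx": 0, "wy": 0, "wz": 0, "claw": 87},
  {"x": -0.45, "y": -1, "z": 0, "wx": 0, "wy": 0, "wz": 0, "claw": 87},
  {"x": -0.45, "y": -1, "z": 0, "wx": 0, "wy": 0, "wz": 0, "claw": 87},
  {"x": -0.45, "y": -1, "z": 0, "wx": 0, "wy": 0, "wz": 0, "claw": 87},
  {"x": -0.45, "y": -1, "z": 0, "wx": 0, "wy": 0, "wz": 0, "claw": 87},
])

```text
clock: 3.18
eef_pos: [0.4786, -0.1696, 0.2231]
orientation: [-179.8, 0.2, 164.2]
wrist_force: [0.6, 1.0, 0.2]
gripper_width: 0.087
finger_force: 0.0
```

Run:
```python
from h import *
st(); tube("wrist","w1"); go([.468,-.185,.2227],[-180,0,164])
```

```text
3.18 q [-2.720e+01  1.280e+01  9.790e+01 -1.000e-01  6.910e+01 -1.013e+02] p [ 0.4786 -0.1696  0.2231] rpy [-179.8    0.2  164.2] F [0.58 1.   0.22] T [-0.01 -0.02  0.01] w 0.087 0.0
0.86 top z 0.0596 rect [ 468.9 -188.2] [ 56.  150.1] 74.5 rgb [170. 165. 151.]
0.64 top z 0.0565 rect [ 244.8 -397.8] [ 51.3 123.8] 5.0 rgb [ 30.  75. 157.]
d [ 0.017 -0.149 -0.002] w [ 0.001 -0.     0.003]
```

Call:
play_rows([
  {"x": 0.03, "y": -0.13, "z": 0.3, "wx": 0, "wy": 0, "wz": 0, "claw": 87},
  {"x": 0.03, "y": -0.13, "z": 0.5, "wx": 0, "wy": 0, "wz": 0, "claw": 87},
  {"x": 0.03, "y": -0.13, "z": 0.7, "wx": 0, "wy": 0, "wz": 0, "claw": 87},
  {"x": 0.03, "y": -0.13, "z": 0.85, "wx": 0, "wy": 0, "wz": 0, "claw": 87},
  {"x": 0.03, "y": -0.13, "z": 0.9, "wx": 0, "wy": 0, "wz": 0, "claw": 87},
])

```text
clock: 3.7
eef_pos: [0.4639, -0.1782, 0.0847]
orientation: [179.9, -0.4, 164.5]
wrist_force: [0.0, 0.0, -0.5]
gripper_width: 0.087
finger_force: 0.0
```

Call:
play_rows([
  {"x": 0, "y": 0, "z": 0.12, "wx": 0, "wy": 0, "wz": 0, "claw": 87},
  {"x": 0, "y": 0, "z": 0.24, "wx": 0, "wy": 0, "wz": 0, "claw": 87},
  {"x": 0, "y": 0, "z": 0.36, "wx": 0, "wy": 0, "wz": 0, "claw": 87},
  {"x": 0, "y": 0, "z": 0.46, "wx": 0, "wy": 0, "wz": 0, "claw": 87},
  {"x": 0, "y": 0, "z": 0.49, "wx": 0, "wy": 0, "wz": 0, "claw": 87},
])

```text
clock: 4.12
eef_pos: [0.4659, -0.1798, 0.0133]
orientation: [180.0, -0.1, 164.4]
wrist_force: [0.1, -0.9, -0.0]
gripper_width: 0.0868
finger_force: 0.0
```

Call:
play_rows([
  {"x": 0, "y": 0, "z": 0, "wx": 0, "wy": 0, "wz": 0, "claw": 45},
  {"x": 0, "y": 0, "z": 0, "wx": 0, "wy": 0, "wz": 0, "claw": 45},
  {"x": 0, "y": 0, "z": 0, "wx": 0, "wy": 0, "wz": 0, "claw": 45},
  {"x": 0, "y": 0, "z": 0, "wx": 0, "wy": 0, "wz": 0, "claw": 45},
  {"x": 0, "y": 0, "z": 0, "wx": 0, "wy": 0, "wz": 0, "claw": 45},
])

```text
clock: 4.53
eef_pos: [0.4671, -0.1827, 0.0152]
orientation: [-179.9, 0.1, 164.4]
wrist_force: [-0.9, -4.5, 2.7]
gripper_width: 0.0576
finger_force: 1.7
```

Run:
```python
from h import *
st()
```

```text
4.53 q [-2.920e+01  2.940e+01  1.101e+02 -1.000e-01  4.040e+01 -1.036e+02] p [ 0.4671 -0.1827  0.0152] rpy [-1.799e+02  1.000e-01  1.644e+02] F [-0.94 -4.5   2.74] T [-0.55  0.18 -0.05] w 0.0576 1.6651816852390766
```

Call:
play_rows([
  {"x": 0, "y": 0, "z": 0, "wx": 0, "wy": 0, "wz": 0, "claw": 45},
  {"x": 0, "y": 0, "z": 0, "wx": 0, "wy": 0, "wz": 0, "claw": 45},
  {"x": 0, "y": 0, "z": -0.15, "wx": 0, "wy": 0, "wz": 0, "claw": 45},
  {"x": 0, "y": 0, "z": -0.35, "wx": 0, "wy": 0, "wz": 0, "claw": 45},
  {"x": 0, "y": 0, "z": -0.55, "wx": 0, "wy": 0, "wz": 0, "claw": 45},
])

```text
clock: 4.95
eef_pos: [0.4646, -0.181, 0.0967]
orientation: [179.9, -0.2, 164.3]
wrist_force: [0.3, -1.0, -4.8]
gripper_width: 0.0557
finger_force: 30.0
```

Call:
play_rows([
  {"x": 0, "y": 0, "z": -0.2, "wx": 0, "wy": -0.07, "wz": 0, "claw": 45},
  {"x": 0, "y": 0, "z": -0.4, "wx": 0, "wy": -0.14, "wz": 0, "claw": 45},
  {"x": 0, "y": 0, "z": -0.6, "wx": 0, "wy": -0.21, "wz": 0, "claw": 45},
  {"x": 0, "y": 0, "z": -0.7, "wx": 0, "wy": -0.25, "wz": 0, "claw": 45},
  {"x": 0, "y": 0, "z": -0.7, "wx": 0, "wy": -0.25, "wz": 0, "claw": 45},
])

```text
clock: 5.37
eef_pos: [0.4638, -0.1805, 0.2032]
orientation: [180.0, 22.7, 164.3]
wrist_force: [-1.4, 0.9, -5.0]
gripper_width: 0.056
finger_force: 30.0
```

Run:
```python
from h import *
st()
```

```text
5.37 q [ -34.9    3.1  118.3   12.    37.7 -117.4] p [ 0.4638 -0.1805  0.2032] rpy [180.   22.7 164.3] F [-1.43  0.93 -5.03] T [0.2  0.51 0.  ] w 0.056 29.974453691393137
```

```bash
cat > k.py <<'E'
import numpy as np
from scipy.optimize import least_squares
from scipy.spatial.transform import Rotation as R
E=lambda a,t:R.from_euler(a,t,degrees=True)
def fk(q,k):
    a1,b,h,L1,a3,L2,d,c=k; B=E("z",q[0]); F=E("y",q[1]+q[2]); W=F*E("z",q[3])*E("y",q[4])
    return B.apply(np.array([a1,b,h])+E("y",q[1]).apply([0,0,L1])+F.apply([a3,0,L2])+W.apply([0,0,d])), B*W*E("z",q[5]+c)
lo=np.array([-170.27,-57.76,12.27,-55.21,11.17,-170.74]);hi=np.array([170.27,135,136.19,235.2,155.16,170.74])
def ik(P,Rt,k,q0):
    f=lambda q:np.r_[(fk(q,k)[0]-P)*10,(fk(q,k)[1].inv()*Rt).as_rotvec()*3]
    s=least_squares(f,np.clip(q0,lo+.1,hi-.1),bounds=(lo,hi),x_scale=30); return s.x,np.abs(s.fun).max()
D=[([67.8,20.6,86.5,0,72.9,-6.6],[.1617,.5778,.2227],[-180,0,164.4]),([-27.2,12.8,97.9,-.1,69.1,-101.3],[.4786,-.1696,.2231],[-179.8,.2,164.2]),
([-29.2,29.4,110.1,-.1,40.4,-103.6],[.4671,-.1827,.0152],[-179.9,.1,164.4]),([-34.9,3.1,118.3,12,37.7,-117.4],[.4638,-.1805,.2032],[180,22.7,164.3])]
def fit():
    best=None
    for c in (0,90,180,-90):
        f=lambda k:np.concatenate([np.r_[fk(q,k)[0]-p,.2*(fk(q,k)[1].inv()*E("xyz",o)).as_rotvec()] for q,p,o in D])
        s=least_squares(f,[0,.07,.3,.4,0,.4,.25,c],x_scale=[.1]*7+[50])
        if best is None or s.cost<best.cost: best=s
    return best.x,best.cost
K,cost=fit()
E
python3 - <<'E'
from k import *
print(K.round(4),cost,[(fk(q,K)[0]-p).round(4) for q,p,o in D])
def test(P,yaw,tilt,lean):
    # tube x (mouth->closed) heading yaw, raised by tilt; tool z leaned
    Rt=E("xyz",[180,tilt-lean,yaw+180]); G=np.array(P)+Rt.apply([0,0,.017])
    best=min((ik(G,Rt,K,q0) for q0 in ([10,0,100,0,20,-100],[10,-20,120,90,40,170],[10,-20,110,30,40,-120],[10,-30,120,-30,40,-90])),key=lambda r:r[1])
    return best
for P in ([.55,.2,.17],[.6,.2,.17],[.6,.2,.21]):
  for yaw in (-16,15,40,):
    for tl in (60,45,30): q,e=test(P,yaw,tl,0); print(P,yaw,tl,q.round(0),round(e,3))
E
```

```text
[6.00000e-04 6.87000e-02 2.67100e-01 6.08500e-01 1.11300e-01 4.33500e-01
 3.80100e-01 9.00123e+01] 2.622525522482549e-07 [array([-0.    ,  0.0002,  0.0001]), array([-0.0002,  0.0003, -0.    ]), array([-0.    , -0.0001,  0.    ]), array([-0.0001, -0.0003, -0.0001])]
[0.55, 0.2, 0.17] -16 60 [ 35.  32. 131. 235.  50.  76.] 0.22
[0.55, 0.2, 0.17] -16 45 [ 29.  18. 115. -55.  32.  -1.] 0.392
[0.55, 0.2, 0.17] -16 30 [ 25.  18. 112. -38.  32. -20.] 0.0
[0.55, 0.2, 0.17] 15 60 [ 13.  25. 136. 179.  38.  90.] 0.159
[0.55, 0.2, 0.17] 15 45 [ 12.  17. 130. 169.  12.  99.] 0.0
[0.55, 0.2, 0.17] 15 30 [ 12.  14. 118.   4.  18. -96.] 0.0
[0.55, 0.2, 0.17] 40 60 [-13.  29. 136. 118.  52. 105.] 0.0
[0.55, 0.2, 0.17] 40 45 [ -6.  18. 127.  90.  30. 144.] 0.0
[0.55, 0.2, 0.17] 40 30 [   2.   15.  116.   38.   30. -158.] 0.0
[0.6, 0.2, 0.17] -16 60 [ 31.  32. 126. 235.  47.  72.] 0.191
[0.6, 0.2, 0.17] -16 45 [ 26.  21. 111. -55.  31.  -4.] 0.35
[0.6, 0.2, 0.17] -16 30 [ 22.  20. 107. -35.  33. -25.] 0.0
[0.6, 0.2, 0.17] 15 60 [  9.  29. 135. 173.  44.  92.] 0.0
[0.6, 0.2, 0.17] 15 45 [ 10.  20. 125. 160.  11. 106.] 0.042
[0.6, 0.2, 0.17] 15 30 [ 11.  18. 112.   6.  20. -99.] 0.0
[0.6, 0.2, 0.17] 40 60 [-11.  30. 129. 116.  49. 112.] 0.0
[0.6, 0.2, 0.17] 40 45 [ -5.  21. 121.  85.  30. 151.] 0.0
[0.6, 0.2, 0.17] 40 30 [   2.   19.  110.   36.   32. -156.] 0.0
[0.6, 0.2, 0.21] -16 60 [ 30.  27. 127. 235.  44.  69.] 0.265
[0.6, 0.2, 0.21] -16 45 [ 27.  17. 110. -55.  33.  -4.] 0.23
[0.6, 0.2, 0.21] -16 30 [ 22.  17. 105. -31.  38. -30.] 0.0
[0.6, 0.2, 0.21] 15 60 [  9.  22. 133. 172.  35.  94.] 0.0
[0.6, 0.2, 0.21] 15 45 [  8.  16. 125. 140.  11. 125.] 0.156
[0.6, 0.2, 0.21] 15 30 [ 11.  14. 110.   4.  26. -97.] 0.0
[0.6, 0.2, 0.21] 40 60 [-11.  23. 128. 109.  46. 121.] 0.0
[0.6, 0.2, 0.21] 40 45 [ -5.  16. 119.  74.  31. 164.] 0.0
[0.6, 0.2, 0.21] 40 30 [   2.   15.  108.   31.   37. -150.] 0.0
```

```bash
cat >> k.py <<'E'
def pose(P,yaw,pitch,gp=.019):
    Rt=E("xyz",[180,pitch,yaw+180]); return np.array(P)+Rt.apply([0,0,gp]),Rt
E
python3 - <<'E'
from k import *; from h import st,go
G,Rt=pose([.467,-.183,.0345],-15.6,-30); print("regrasp",G.round(4),ik(G,Rt,K,[-29,20,90,0,80,-100]))
q0=[11,14,110,5,26,-98]
for yaw in (0,10,20,30):
  for P in ([.59,.2,.18],[.60,.2,.18]):
    for tl in (55,60,65):
      for s in (0,.05):
        n=E("z",yaw).apply([np.sin(np.radians(tl)),0,-np.cos(np.radians(tl))])
        q,e=ik(*pose(P-s*n,yaw,tl-30),K,q0)
        print(yaw,P,tl,s,q.round(0),round(e,3))
st(); go([.467,-.183,.0155],[180,0,164.3])
E
```

```text
regrasp [ 0.4578 -0.1804  0.018 ] (array([-25.65369374,  43.18466966,  86.7459397 ,  -5.08926189,
        79.72675307, -97.83144232]), np.float64(1.4882539645100223e-12))
0 [0.59, 0.2, 0.18] 55 0 [ 16.  18. 107. -13.  32. -64.] 0.0
0 [0.59, 0.2, 0.18] 55 0.05 [ 18.  12. 110. -13.  35. -63.] 0.0
0 [0.59, 0.2, 0.18] 60 0 [ 17.  17. 111. -21.  24. -55.] 0.0
0 [0.59, 0.2, 0.18] 60 0.05 [ 19.  12. 114. -21.  27. -54.] 0.0
0 [0.59, 0.2, 0.18] 65 0 [ 18.  17. 115. -37.  18. -39.] 0.0
0 [0.59, 0.2, 0.18] 65 0.05 [ 21.  12. 118. -36.  20. -39.] 0.0
0 [0.6, 0.2, 0.18] 55 0 [ 16.  18. 106. -13.  32. -65.] 0.0
0 [0.6, 0.2, 0.18] 55 0.05 [ 17.  13. 109. -13.  35. -63.] 0.0
0 [0.6, 0.2, 0.18] 60 0 [ 17.  18. 110. -21.  25. -56.] 0.0
0 [0.6, 0.2, 0.18] 60 0.05 [ 19.  13. 113. -21.  27. -55.] 0.0
0 [0.6, 0.2, 0.18] 65 0 [ 18.  18. 114. -35.  18. -41.] 0.0
0 [0.6, 0.2, 0.18] 65 0.05 [ 20.  13. 117. -35.  20. -40.] 0.0
10 [0.59, 0.2, 0.18] 55 0 [ 13.  17. 108.  -3.  30. -85.] 0.0
10 [0.59, 0.2, 0.18] 55 0.05 [ 13.  12. 111.  -3.  32. -85.] 0.0
10 [0.59, 0.2, 0.18] 60 0 [ 13.  16. 112.  -5.  21. -83.] 
[... 1744 characters left out ...]

30 [0.59, 0.2, 0.18] 65 0.05 [   1.   11.  120.   44.   24. -156.] 0.0
30 [0.6, 0.2, 0.18] 55 0 [   7.   18.  107.   18.   33. -126.] 0.0
30 [0.6, 0.2, 0.18] 55 0.05 [   5.   12.  110.   18.   36. -128.] 0.0
30 [0.6, 0.2, 0.18] 60 0 [   5.   17.  111.   28.   27. -137.] 0.0
30 [0.6, 0.2, 0.18] 60 0.05 [   3.   12.  114.   28.   30. -139.] 0.0
30 [0.6, 0.2, 0.18] 65 0 [   4.   17.  115.   44.   21. -154.] 0.0
30 [0.6, 0.2, 0.18] 65 0.05 [   1.   12.  119.   43.   24. -155.] 0.0
5.37 q [ -34.9    3.1  118.3   12.    37.7 -117.4] p [ 0.4638 -0.1805  0.2032] rpy [180.   22.7 164.3] F [-1.43  0.93 -5.03] T [0.2  0.51 0.  ] w 0.056 29.974453691393137
d [ 0.459 -0.011  1.164] w [0.    0.252 0.   ]
```

Call:
play_rows([
  {"x": 0.09, "y": 0, "z": 0.23, "wx": 0, "wy": 0.07, "wz": 0, "claw": 45},
  {"x": 0.18, "y": 0, "z": 0.46, "wx": 0, "wy": 0.14, "wz": 0, "claw": 45},
  {"x": 0.27, "y": -0.01, "z": 0.7, "wx": 0, "wy": 0.21, "wz": 0, "claw": 45},
  {"x": 0.36, "y": -0.01, "z": 0.93, "wx": 0, "wy": 0.252, "wz": 0, "claw": 45},
  {"x": 0.36, "y": -0.01, "z": 0.93, "wx": 0, "wy": 0.252, "wz": 0, "claw": 45},
])

```text
clock: 5.78
eef_pos: [0.4675, -0.1832, 0.0422]
orientation: [179.9, -1.2, 164.4]
wrist_force: [-1.4, 0.0, -5.3]
gripper_width: 0.056
finger_force: 30.0
```

Run:
```python
from h import *
st(); go([.467,-.183,.0155],[180,0,164.3])
```

```text
5.78 q [ -29.2   27.2  108.    -0.2   46.1 -103.4] p [ 0.4675 -0.1832  0.0422] rpy [179.9  -1.2 164.4] F [-1.4   0.03 -5.33] T [0.05 0.08 0.01] w 0.056 29.98336309567094
d [-0.    -0.     0.178] w [ 0.002 -0.014  0.001]
```

Call:
play_rows([
  {"x": 0, "y": 0, "z": 0.08, "wx": 0, "wy": 0, "wz": 0, "claw": 45},
  {"x": 0, "y": 0, "z": 0.15, "wx": 0, "wy": 0, "wz": 0, "claw": 45},
  {"x": 0, "y": 0, "z": 0.175, "wx": 0, "wy": 0, "wz": 0, "claw": 45},
  {"x": 0, "y": 0, "z": 0.175, "wx": 0, "wy": 0, "wz": 0, "claw": 45},
  {"x": 0, "y": 0, "z": 0.175, "wx": 0, "wy": 0, "wz": 0, "claw": 45},
])

```text
clock: 6.2
eef_pos: [0.4691, -0.1843, 0.0271]
orientation: [-180.0, -0.1, 164.4]
wrist_force: [0.5, 0.9, -3.7]
gripper_width: 0.056
finger_force: 30.0
```

Call:
play_rows([
  {"x": 0, "y": 0, "z": 0, "wx": 0, "wy": 0, "wz": 0, "claw": 72},
  {"x": 0, "y": 0, "z": 0, "wx": 0, "wy": 0, "wz": 0, "claw": 72},
  {"x": 0, "y": 0, "z": 0, "wx": 0, "wy": 0, "wz": 0, "claw": 72},
  {"x": 0, "y": 0, "z": 0, "wx": 0, "wy": 0, "wz": 0, "claw": 72},
])

```text
clock: 6.53
eef_pos: [0.4698, -0.1847, 0.0269]
orientation: [-180.0, -0.1, 164.4]
wrist_force: [-0.4, -0.6, 0.3]
gripper_width: 0.0716
finger_force: 0.0
```

Call:
play_rows([
  {"x": 0.013, "y": 0, "z": 0, "wx": 0, "wy": 0.07, "wz": 0, "claw": 72},
  {"x": 0.026, "y": 0, "z": -0.005, "wx": 0, "wy": 0.14, "wz": 0, "claw": 72},
  {"x": 0.04, "y": 0, "z": -0.01, "wx": 0, "wy": 0.21, "wz": 0, "claw": 72},
  {"x": 0.053, "y": 0, "z": -0.013, "wx": 0, "wy": 0.28, "wz": 0, "claw": 72},
  {"x": 0.063, "y": 0, "z": -0.017, "wx": 0, "wy": 0.333, "wz": 0, "claw": 72},
])

```text
clock: 6.95
eef_pos: [0.4616, -0.1824, 0.0291]
orientation: [-179.9, -30.3, 164.3]
wrist_force: [0.3, -0.8, -0.4]
gripper_width: 0.0721
finger_force: 0.0
```

Call:
play_rows([
  {"x": 0, "y": 0, "z": 0, "wx": 0, "wy": 0, "wz": 0, "claw": 45},
  {"x": 0, "y": 0, "z": 0, "wx": 0, "wy": 0, "wz": 0, "claw": 45},
  {"x": 0, "y": 0, "z": 0, "wx": 0, "wy": 0, "wz": 0, "claw": 45},
  {"x": 0, "y": 0, "z": 0, "wx": 0, "wy": 0, "wz": 0, "claw": 45},
  {"x": 0, "y": 0, "z": 0, "wx": 0, "wy": 0, "wz": 0, "claw": 45},
])

```text
clock: 7.37
eef_pos: [0.4593, -0.1814, 0.0289]
orientation: [180.0, -30.1, 164.4]
wrist_force: [0.1, 0.4, -4.0]
gripper_width: 0.0559
finger_force: 30.0
```

Run:
```python
from h import *
st(); go([.457,-.18,.16],[180,-30,164.3]); tube("wrist","w2")
```

```text
7.37 q [-25.7  42.4  86.3  -5.1  81.  -97.9] p [ 0.4593 -0.1814  0.0289] rpy [180.  -30.1 164.4] F [ 0.14  0.37 -3.99] T [-0.14 -0.54  0.03] w 0.0559 29.96189944446087
d [ 0.453  0.005 -0.748] w [-0.    -0.001  0.001]
0.9 top z 0.0412 rect [ 257.3 -339.6] [17.4 34.2] 54.8 rgb [ 23.  54. 111.]
0.57 top z 0.0601 rect [ 454.2 -179.8] [ 57.4 114. ] 74.1 rgb [154. 149. 137.]
```

View pics/w2.png

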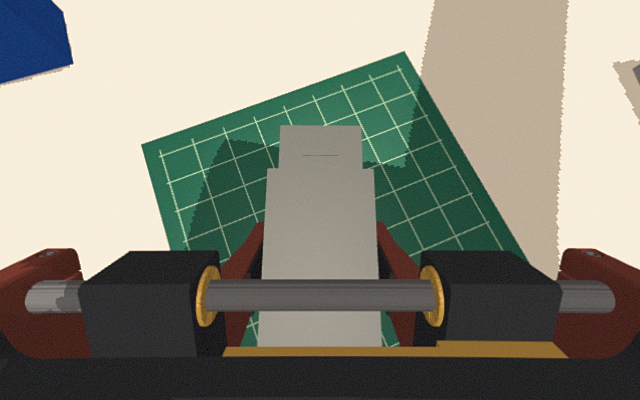

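Call:
play_rows([
  {"x": 0, "y": 0, "z": 0, "wx": 0, "wy": 0, "wz": 0, "claw": 72},
  {"x": 0, "y": 0, "z": 0, "wx": 0, "wy": 0, "wz": 0, "claw": 72},
  {"x": 0, "y": 0, "z": 0, "wx": 0, "wy": 0, "wz": 0, "claw": 72},
  {"x": -0.037, "y": 0, "z": 0.064, "wx": 0, "wy": 0, "wz": 0, "claw": 72},
  {"x": -0.037, "y": 0, "z": 0.064, "wx": 0, "wy": 0, "wz": 0, "claw": 72},
])

```text
clock: 7.88
eef_pos: [0.4595, -0.1814, 0.016]
orientation: [180.0, -30.2, 164.4]
wrist_force: [0.2, 0.1, 0.7]
gripper_width: 0.0721
finger_force: 0.0
```

Call:
play_rows([
  {"x": 0, "y": 0, "z": 0, "wx": 0, "wy": 0, "wz": 0, "claw": 72},
  {"x": 0, "y": 0, "z": 0, "wx": 0, "wy": 0, "wz": 0, "claw": 45},
  {"x": 0, "y": 0, "z": 0, "wx": 0, "wy": 0, "wz": 0, "claw": 45},
  {"x": 0, "y": 0, "z": 0, "wx": 0, "wy": 0, "wz": 0, "claw": 45},
  {"x": 0, "y": 0, "z": 0, "wx": 0, "wy": 0, "wz": 0, "claw": 45},
])

```text
clock: 8.3
eef_pos: [0.4601, -0.1818, 0.0174]
orientation: [-180.0, -30.1, 164.4]
wrist_force: [-0.1, -0.2, -0.4]
gripper_width: 0.0561
finger_force: 29.9
```

Run:
```python
from h import *; from k import pose
st(); tube("wrist"); p=robot.get_image("top")
m=robot.outline_of(p,"tray")[0]["region"]; C=cloud(p,m); q=C[(C[:,2]>.025)]
print(len(q),cv2.minAreaRect((q[:,:2]*1000).astype(np.float32)))
```

```text
8.3 q [-25.7  43.4  86.3  -5.1  80.1 -97.8] p [ 0.4601 -0.1818  0.0174] rpy [-180.   -30.1  164.4] F [-0.14 -0.24 -0.39] T [-0.02 -0.25  0.05] w 0.0561 29.94489159900695
0.9 top z 0.032 rect [ 258.5 -339.6] [16.1 30.2] 53.6 rgb [ 23.  55. 111.]
0.64 top z 0.0595 rect [ 453.4 -180.6] [ 57.1 112.5] 74.4 rgb [152. 147. 135.]
765 ((520.600830078125, 191.43243408203125), (283.89324951171875, 353.1075439453125), 81.18515014648438)
```

Call:
play_rows([
  {"x": 0.08, "y": 0, "z": -0.14, "wx": 0, "wy": 0, "wz": 0, "claw": 45},
  {"x": 0.19, "y": 0, "z": -0.33, "wx": 0, "wy": 0, "wz": 0, "claw": 45},
  {"x": 0.31, "y": 0, "z": -0.54, "wx": 0, "wy": 0, "wz": 0, "claw": 45},
  {"x": 0.42, "y": 0, "z": -0.73, "wx": 0, "wy": 0, "wz": 0, "claw": 45},
  {"x": 0.47, "y": 0, "z": -0.81, "wx": 0, "wy": 0, "wz": 0, "claw": 45},
])

```text
clock: 8.92
eef_pos: [0.4616, -0.1824, 0.1613]
orientation: [-179.9, -29.9, 164.3]
wrist_force: [0.4, 0.2, -4.6]
gripper_width: 0.0561
finger_force: 29.9
```

Run:
```python
from h import *; from k import pose
s=st(); tube("wrist")
P,Rt=pose([.60,.2,.22],10,-5); print(P); go(P,Rt)
```

```text
8.92 q [-25.7  33.4  81.6  -5.   94.5 -99.1] p [ 0.4616 -0.1824  0.1613] rpy [-179.9  -29.9  164.3] F [ 0.4   0.21 -4.61] T [-0.13 -0.53  0.04] w 0.0561 29.94625108782202
0.82 top z 0.2035 rect [ 454.7 -181.4] [ 57.8 112.2] 74.1 rgb [130. 125. 115.]
0.68 top z 0.0564 rect [ 241.8 -407.2] [ 59.6 142.3] 5.4 rgb [ 32.  78. 161.]
[0.5983692  0.19971245 0.2010723 ]
d [-0.028  2.698 -0.335] w [ 0.085 -0.271 -0.274]
```

Call:
play_rows([
  {"x": 0, "y": 0.2, "z": -0.04, "wx": 0, "wy": 0, "wz": 0, "claw": 45},
  {"x": 0, "y": 0.45, "z": -0.08, "wx": 0, "wy": 0, "wz": 0, "claw": 45},
  {"x": 0, "y": 0.72, "z": -0.13, "wx": 0, "wy": 0, "wz": 0, "claw": 45},
  {"x": 0, "y": 1, "z": -0.17, "wx": 0, "wy": 0, "wz": 0, "claw": 45},
])

```text
clock: 9.35
eef_pos: [0.5123, -0.0401, 0.1781]
orientation: [-180.0, -30.3, 164.3]
wrist_force: [0.3, -0.2, -5.1]
gripper_width: 0.0559
finger_force: 29.9
```

Call:
play_rows([
  {"x": 0, "y": 0.27, "z": -0.05, "wx": 0, "wy": 0, "wz": 0, "claw": 45},
  {"x": 0, "y": 0.5, "z": -0.1, "wx": 0, "wy": 0, "wz": 0, "claw": 45},
  {"x": 0, "y": 0.77, "z": -0.17, "wx": 0, "wy": 0, "wz": 0, "claw": 45},
  {"x": 0, "y": 1, "z": -0.17, "wx": 0, "wy": 0, "wz": 0, "claw": 45},
])

```text
clock: 9.68
eef_pos: [0.5664, 0.1019, 0.2008]
orientation: [180.0, -30.1, 164.4]
wrist_force: [0.4, -0.6, -3.4]
gripper_width: 0.0559
finger_force: 29.9
```

Call:
play_rows([
  {"x": 0, "y": 0.2, "z": 0, "wx": 0.02, "wy": -0.06, "wz": -0.06, "claw": 45},
  {"x": 0, "y": 0.4, "z": 0, "wx": 0.04, "wy": -0.11, "wz": -0.11, "claw": 45},
  {"x": -0.01, "y": 0.55, "z": 0, "wx": 0.06, "wy": -0.16, "wz": -0.16, "claw": 45},
  {"x": -0.02, "y": 0.65, "z": 0, "wx": 0.07, "wy": -0.22, "wz": -0.22, "claw": 45},
  {"x": -0.03, "y": 0.7, "z": 0, "wx": 0.085, "wy": -0.27, "wz": -0.27, "claw": 45},
])

```text
clock: 10.1
eef_pos: [0.597, 0.2024, 0.1972]
orientation: [179.8, -5.3, -169.9]
wrist_force: [-0.1, -0.6, -3.5]
gripper_width: 0.056
finger_force: 29.9
```

Run:
```python
from h import *; from k import pose
s=st()
P,Rt=pose([.60,.2,.19],10,30); print(P); go(P,Rt)
```

```text
10.1 q [ 12.2  27.2  79.7   0.4  78.4 -87.9] p [0.597  0.2024 0.1972] rpy [ 179.8   -5.3 -169.9] F [-0.12 -0.56 -3.49] T [-0.02 -0.06 -0.04] w 0.056 29.947314457967877
[0.60935567 0.20164966 0.17354552]
d [-0.095 -0.02   0.15 ] w [ 0.002 -0.392  0.   ]
```

Call:
play_rows([
  {"x": -0.02, "y": 0, "z": 0.03, "wx": 0, "wy": -0.08, "wz": 0, "claw": 45},
  {"x": -0.04, "y": -0.01, "z": 0.06, "wx": 0, "wy": -0.16, "wz": 0, "claw": 45},
  {"x": -0.06, "y": -0.02, "z": 0.09, "wx": 0, "wy": -0.24, "wz": 0, "claw": 45},
  {"x": -0.08, "y": -0.02, "z": 0.12, "wx": 0, "wy": -0.32, "wz": 0, "claw": 45},
  {"x": -0.095, "y": -0.02, "z": 0.15, "wx": 0, "wy": -0.392, "wz": 0, "claw": 45},
])

```text
clock: 10.52
eef_pos: [0.607, 0.1981, 0.1741]
orientation: [179.9, 28.2, -170.4]
wrist_force: [0.8, -0.2, -6.3]
gripper_width: 0.056
finger_force: 29.9
```

Call:
play_rows([
  {"x": 0, "y": 0, "z": 0, "wx": 0, "wy": 0, "wz": 0, "claw": 45},
  {"x": 0, "y": 0, "z": 0, "wx": 0, "wy": 0, "wz": 0, "claw": 45},
  {"x": 0, "y": 0, "z": 0, "wx": 0, "wy": 0, "wz": 0, "claw": 45},
])

```text
clock: 10.77
eef_pos: [0.6106, 0.1985, 0.1757]
orientation: [179.9, 27.9, -170.5]
wrist_force: [0.4, 0.3, -3.5]
gripper_width: 0.0558
finger_force: 29.9
```

Run:
```python
from h import *
s=st()
p=robot.get_image("scene"); save(p,"s1")
```

```text
10.77 q [ 12.7  16.2 108.8  -3.   27.1 -84.6] p [0.6106 0.1985 0.1757] rpy [ 179.9   27.9 -170.5] F [ 0.4   0.32 -3.45] T [-0.06  0.51 -0.01] w 0.0558 29.949774714186788
```

View pics/s1.png

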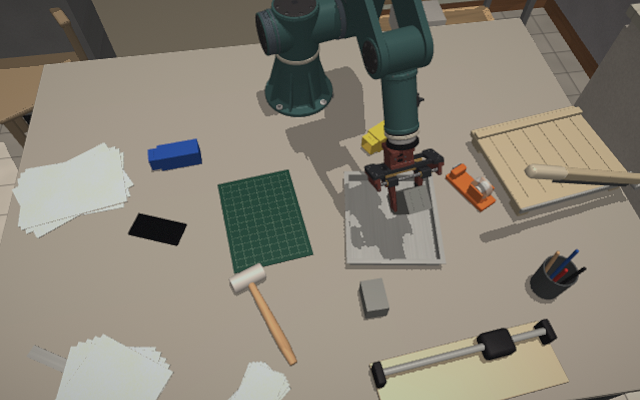

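The scene view shows the arm holding the tube over the tray, with the tube at about (415,200) and the tray still empty. I'm starting to shake.

Call:
play_rows([
  {"x": 0.1, "y": 0, "z": -0.173, "wx": 0, "wy": 0, "wz": 0, "claw": 45},
  {"x": 0.1, "y": 0, "z": -0.173, "wx": 0, "wy": 0, "wz": 0, "claw": 45},
  {"x": 0, "y": 0, "z": 0, "wx": 0, "wy": 0, "wz": 0, "claw": 45},
  {"x": 0, "y": 0, "z": 0, "wx": 0, "wy": 0, "wz": 0, "claw": 45},
])

```text
clock: 11.15
eef_pos: [0.6158, 0.1994, 0.1772]
orientation: [179.9, 28.4, -170.5]
wrist_force: [0.2, -0.9, -1.1]
gripper_width: 0.056
finger_force: 30.0
```

Call:
play_rows([
  {"x": 0.1, "y": 0, "z": -0.173, "wx": 0, "wy": 0, "wz": 0, "claw": 45},
  {"x": 0.1, "y": 0, "z": -0.173, "wx": 0, "wy": 0, "wz": 0, "claw": 45},
  {"x": 0, "y": 0, "z": 0, "wx": 0, "wy": 0, "wz": 0, "claw": 45},
  {"x": 0, "y": 0, "z": 0, "wx": 0, "wy": 0, "wz": 0, "claw": 45},
])

```text
clock: 11.48
eef_pos: [0.6157, 0.1994, 0.1773]
orientation: [179.9, 28.4, -170.5]
wrist_force: [1.0, -0.1, -0.7]
gripper_width: 0.0556
finger_force: 30.0
```

Call:
play_rows([
  {"x": 0.1, "y": 0, "z": -0.173, "wx": 0, "wy": 0, "wz": 0, "claw": 45},
  {"x": 0.1, "y": 0, "z": -0.173, "wx": 0, "wy": 0, "wz": 0, "claw": 45},
  {"x": 0, "y": 0, "z": 0, "wx": 0, "wy": 0, "wz": 0, "claw": 45},
  {"x": 0, "y": 0, "z": 0, "wx": 0, "wy": 0, "wz": 0, "claw": 45},
])

```text
clock: 11.82
eef_pos: [0.6151, 0.1993, 0.1771]
orientation: [179.9, 28.4, -170.5]
wrist_force: [1.3, 0.3, -0.7]
gripper_width: 0.056
finger_force: 30.0
```

Call:
play_rows([
  {"x": 0, "y": 0, "z": 0, "wx": 0, "wy": 0, "wz": 0, "claw": 45},
  {"x": 0, "y": 0, "z": 0, "wx": 0, "wy": 0, "wz": 0, "claw": 45},
  {"x": 0, "y": 0, "z": 0, "wx": 0, "wy": 0, "wz": 0, "claw": 45},
])

```text
clock: 12.07
eef_pos: [0.6101, 0.1985, 0.1765]
orientation: [179.9, 28.1, -170.4]
wrist_force: [-0.8, -0.4, -0.3]
gripper_width: 0.0556
finger_force: 30.0
```

```bash
cat >> h.py <<'E'
def weigh(n=4):
    F=[];T=[]
    for _ in range(n): s=robot.read_state(); F.append(s["wrist_force"]);T.append(s["torque"]); robot.get_image("wrist")
    print("F",np.mean(F,0).round(2),"T",np.mean(T,0).round(2))
E
python3 - <<'E'
from h import *
weigh(); st()
E
```

```text
F [-0.4  -0.12 -1.21] T [-0.02  0.31 -0.01]
12.27 q [ 12.7  16.  109.1  -3.   26.8 -84.6] p [0.6097 0.1985 0.1765] rpy [ 179.9   28.1 -170.4] F [ 0.67  0.93 -1.61] T [ 0.01  0.35 -0.03] w 0.0563 29.993124045431614
```

Run:
```python
from h import *
weigh(14)
for c in ("top","scene","wrist"):
    p=robot.get_image(c); save(p,c+"2")
    for r in robot.search_frame(p,"punch_a_mid")[:5]: print(c,round(r["score"],2),w(p,r["point"]).round(3),px(p,w(p,r["point"])).round())
a=cv2.imread("pics/scene2.png")[150:290,320:470]; b=cv2.imread("pics/top2.png")[140:260,210:340]
cv2.imwrite("pics/c2.png",np.vstack([cv2.resize(a,(450,300)),cv2.resize(b,(450,300))]))
```

```text
F [ 0.09  0.13 -1.16] T [-0.01  0.3  -0.01]
top 0.61 [0.471 0.203 0.016] [265. 218.]
top 0.34 [0.529 0.12  0.006] [290. 203.]
wrist 0.92 [0.516 0.222 0.016] [369.   8.]
wrist 0.65 [0.539 0.163 0.016] [292.  28.]
```

View pics/c2.png

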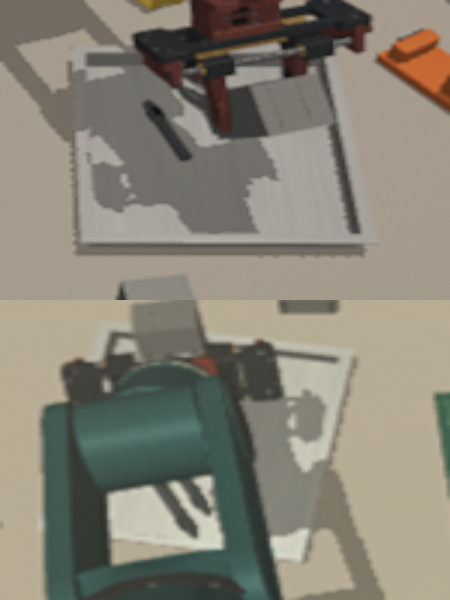

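Call:
play_rows([
  {"x": 0.15, "y": 0, "z": -0.26, "wx": 0, "wy": 0, "wz": 0, "claw": 45},
  {"x": 0.15, "y": 0, "z": -0.26, "wx": 0, "wy": 0, "wz": 0, "claw": 45},
  {"x": 0, "y": 0, "z": 0, "wx": 0, "wy": 0, "wz": 0, "claw": 45},
  {"x": 0, "y": 0, "z": 0, "wx": 0, "wy": 0, "wz": 0, "claw": 45},
])

```text
clock: 13.6
eef_pos: [0.6132, 0.199, 0.1748]
orientation: [179.9, 28.2, -170.4]
wrist_force: [0.4, 1.0, -0.6]
gripper_width: 0.056
finger_force: 30.0
```

Call:
play_rows([
  {"x": 0.05, "y": 0, "z": -0.09, "wx": 0, "wy": 0, "wz": 0, "claw": 45},
  {"x": 0.05, "y": 0, "z": -0.09, "wx": 0, "wy": 0, "wz": 0, "claw": 45},
  {"x": 0, "y": 0, "z": 0, "wx": 0, "wy": 0, "wz": 0, "claw": 45},
  {"x": 0, "y": 0, "z": 0, "wx": 0, "wy": 0, "wz": 0, "claw": 45},
])

```text
clock: 13.93
eef_pos: [0.6114, 0.1987, 0.176]
orientation: [179.9, 28.2, -170.4]
wrist_force: [0.5, 1.0, -1.3]
gripper_width: 0.0558
finger_force: 30.0
```

Call:
play_rows([
  {"x": 0, "y": -0.1, "z": -0.2, "wx": 0, "wy": 0, "wz": 0, "claw": 45},
  {"x": 0, "y": -0.3, "z": -0.3, "wx": 0, "wy": 0, "wz": 0, "claw": 45},
  {"x": 0, "y": -0.55, "z": -0.4, "wx": 0, "wy": 0, "wz": 0, "claw": 45},
  {"x": 0, "y": -0.8, "z": -0.5, "wx": 0, "wy": 0, "wz": 0, "claw": 45},
  {"x": 0, "y": -1, "z": -0.5, "wx": 0, "wy": 0, "wz": 0, "claw": 45},
])

```text
clock: 14.35
eef_pos: [0.6007, 0.0428, 0.2454]
orientation: [-180.0, 28.4, -170.3]
wrist_force: [0.8, -0.1, 0.1]
gripper_width: 0.0562
finger_force: 30.0
```

Run:
```python
from h import *; from k import pose
weigh(8); s=st()
for c in ("top","scene"):
    p=robot.get_image(c); save(p,c+"3")
    for r in robot.search_frame(p,"punch_a_mid")[:5]: print(c,round(r["score"],2),w(p,r["point"]).round(3),px(p,w(p,r["point"])).round())
a=cv2.imread("pics/scene3.png")[150:290,320:470]; b=cv2.imread("pics/top3.png")[140:260,210:340]
cv2.imwrite("pics/c3.png",np.vstack([cv2.resize(a,(450,300)),cv2.resize(b,(450,300))]))
P,Rt=pose([.485,-.15,.13],-16,-30); print(P); go(P,Rt)
```

```text
F [ 0.12 -0.13 -1.08] T [-0.03  0.28 -0.02]
14.75 q [  -7.3    7.5  109.1   13.4   37.2 -115.8] p [0.5995 0.0459 0.2415] rpy [ 179.9   28.1 -170.3] F [ 0.56 -1.34 -0.02] T [-0.01  0.33  0.03] w 0.0556 29.993303138762712
top 0.67 [0.491 0.213 0.016] [262. 213.]
scene 0.6 [0.491 0.201 0.018] [389. 200.]
[ 0.47586801 -0.14738145  0.11354552]
d [ 1.311 -1.13   0.266] w [-0.004  0.634  0.298]
```

View pics/c3.png

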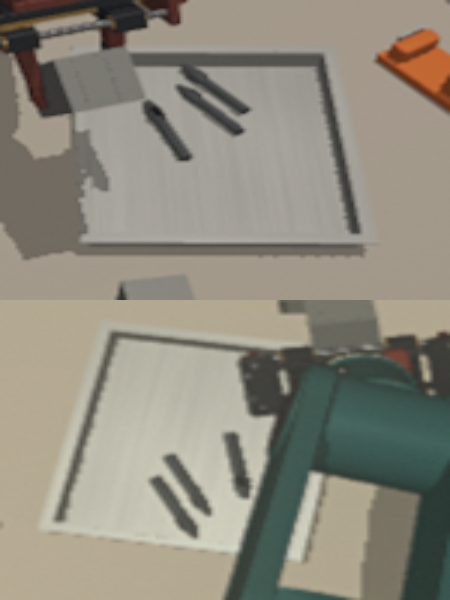

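Both views show all three punches lying in the tray, and the weight matches an empty tube. Now I'm bringing the tube back to the mat.

Call:
play_rows([
  {"x": 0.1, "y": -0.15, "z": 0, "wx": 0, "wy": 0.064, "wz": 0.03, "claw": 45},
  {"x": 0.2, "y": -0.3, "z": 0, "wx": 0, "wy": 0.128, "wz": 0.06, "claw": 45},
  {"x": 0.3, "y": -0.45, "z": 0, "wx": 0, "wy": 0.192, "wz": 0.09, "claw": 45},
  {"x": 0.4, "y": -0.6, "z": 0, "wx": 0, "wy": 0.256, "wz": 0.12, "claw": 45},
  {"x": 0.5, "y": -0.75, "z": 0, "wx": 0, "wy": 0.32, "wz": 0.15, "claw": 45},
])

```text
clock: 15.37
eef_pos: [0.5538, -0.078, 0.2072]
orientation: [176.8, -1.3, 176.6]
wrist_force: [0.3, 0.8, -1.4]
gripper_width: 0.0558
finger_force: 30.0
```

Run:
```python
from h import *; from k import pose
st(); P,Rt=pose([.485,-.16,.10],-16,-30); go(P,Rt)
```

```text
15.37 q [ -17.    19.    91.4    2.9   71.7 -104.5] p [ 0.5538 -0.078   0.2072] rpy [176.8  -1.3 176.6] F [ 0.27  0.77 -1.41] T [-0.03 -0.02 -0.02] w 0.0558 29.99225165694952
d [ 0.468 -0.604  0.803] w [-0.004  0.313  0.145]
```

Call:
play_rows([
  {"x": 0.1, "y": -0.13, "z": 0.15, "wx": 0, "wy": 0.064, "wz": 0.03, "claw": 45},
  {"x": 0.2, "y": -0.26, "z": 0.31, "wx": 0, "wy": 0.128, "wz": 0.06, "claw": 45},
  {"x": 0.3, "y": -0.39, "z": 0.48, "wx": 0, "wy": 0.192, "wz": 0.09, "claw": 45},
  {"x": 0.4, "y": -0.51, "z": 0.65, "wx": 0, "wy": 0.256, "wz": 0.12, "claw": 45},
  {"x": 0.47, "y": -0.6, "z": 0.8, "wx": 0, "wy": 0.313, "wz": 0.145, "claw": 45},
])

```text
clock: 15.78
eef_pos: [0.4757, -0.1571, 0.0816]
orientation: [-179.6, -30.0, 163.9]
wrist_force: [0.1, -0.7, -1.1]
gripper_width: 0.0553
finger_force: 30.0
```

Call:
play_rows([
  {"x": 0, "y": 0, "z": 0, "wx": 0, "wy": 0, "wz": 0, "claw": 45},
  {"x": 0, "y": 0, "z": 0, "wx": 0, "wy": 0, "wz": 0, "claw": 45},
  {"x": 0, "y": 0, "z": 0, "wx": 0, "wy": 0, "wz": 0, "claw": 45},
])

```text
clock: 16.03
eef_pos: [0.4768, -0.1556, 0.0837]
orientation: [-179.8, -29.6, 164.1]
wrist_force: [-0.3, 0.2, 0.2]
gripper_width: 0.056
finger_force: 30.0
```

Run:
```python
from h import *; from k import *
s=st(); tube("wrist")
P=s["eef_pos"].copy(); P[2]=.018; go(P,[180,-30.1,164.2])
```

```text
16.03 q [-23.1  38.7  83.9  -3.8  86.8 -96. ] p [ 0.4768 -0.1556  0.0837] rpy [-179.8  -29.6  164.1] F [-0.3   0.18  0.19] T [-0.06 -0.23 -0.04] w 0.056 29.99326916411519
0.97 top z 0.1256 rect [ 470.1 -153.5] [ 57.4 112. ] 74.4 rgb [142. 137. 126.]
0.67 top z 0.0106 rect [305.9 183.9] [13.5  8.6] 59.5 rgb [174. 140.  29.]
d [-0.218  0.002  0.394] w [-0.003  0.007 -0.001]
```

Call:
play_rows([
  {"x": -0.07, "y": 0, "z": 0.12, "wx": 0, "wy": 0.005, "wz": 0, "claw": 45},
  {"x": -0.14, "y": 0, "z": 0.24, "wx": 0, "wy": 0.005, "wz": 0, "claw": 45},
  {"x": -0.19, "y": 0, "z": 0.33, "wx": 0, "wy": 0.005, "wz": 0, "claw": 45},
  {"x": -0.212, "y": 0, "z": 0.375, "wx": 0, "wy": 0.005, "wz": 0, "claw": 45},
  {"x": -0.217, "y": 0, "z": 0.388, "wx": 0, "wy": 0.005, "wz": 0, "claw": 45},
])

```text
clock: 16.55
eef_pos: [0.4759, -0.1557, 0.0184]
orientation: [-179.7, -30.1, 164.1]
wrist_force: [2.4, 0.4, 11.7]
gripper_width: 0.0557
finger_force: 30.0
```

Call:
play_rows([
  {"x": 0, "y": 0, "z": 0, "wx": 0, "wy": 0, "wz": 0, "claw": 45},
  {"x": 0, "y": 0, "z": 0, "wx": 0, "wy": 0, "wz": 0, "claw": 45},
  {"x": 0, "y": 0, "z": 0, "wx": 0, "wy": 0, "wz": 0, "claw": 45},
])

```text
clock: 16.8
eef_pos: [0.4761, -0.156, 0.0184]
orientation: [-179.7, -30.1, 164.0]
wrist_force: [1.9, 1.1, 7.5]
gripper_width: 0.056
finger_force: 30.0
```

Run:
```python
from h import *
st(); tube("wrist")
```

```text
16.8 q [-23.1  43.7  85.3  -3.9  80.9 -95.6] p [ 0.4761 -0.156   0.0184] rpy [-179.7  -30.1  164. ] F [1.92 1.12 7.53] T [ 0.55  0.38 -0.26] w 0.056 29.999895170331
0.91 top z 0.016 rect [ 248.  -336.8] [11.8 39.8] 78.2 rgb [ 27.  56. 110.]
0.79 top z 0.0602 rect [ 469.4 -154.7] [ 59.3 112.3] 74.0 rgb [152. 147. 135.]
```

Call:
play_rows([
  {"x": 0, "y": 0, "z": 0, "wx": 0, "wy": 0, "wz": 0, "claw": 86},
  {"x": 0, "y": 0, "z": 0, "wx": 0, "wy": 0, "wz": 0, "claw": 86},
  {"x": 0, "y": 0, "z": 0, "wx": 0, "wy": 0, "wz": 0, "claw": 86},
  {"x": 0, "y": 0, "z": 0, "wx": 0, "wy": 0, "wz": 0, "claw": 86},
  {"x": 0, "y": 0, "z": 0, "wx": 0, "wy": 0, "wz": 0, "claw": 86},
])

```text
clock: 17.32
eef_pos: [0.4751, -0.1562, 0.0164]
orientation: [-179.7, -30.3, 164.0]
wrist_force: [-0.1, -0.7, 0.4]
gripper_width: 0.0845
finger_force: 0.0
```

Call:
play_rows([
  {"x": 0.05, "y": 0, "z": -0.09, "wx": 0, "wy": 0, "wz": 0, "claw": 86},
  {"x": 0.15, "y": 0, "z": -0.27, "wx": 0, "wy": 0, "wz": 0, "claw": 86},
  {"x": 0.3, "y": 0, "z": -0.5, "wx": 0, "wy": 0, "wz": 0, "claw": 86},
  {"x": 0.45, "y": 0, "z": -0.78, "wx": 0, "wy": 0, "wz": 0, "claw": 86},
  {"x": 0.5, "y": 0, "z": -0.85, "wx": 0, "wy": 0, "wz": 0, "claw": 86},
])

```text
clock: 17.73
eef_pos: [0.4764, -0.1562, 0.1685]
orientation: [-179.7, -30.0, 164.0]
wrist_force: [0.6, -0.6, -0.2]
gripper_width: 0.0863
finger_force: 0.0
```

Call:
play_rows([
  {"x": 0, "y": 0, "z": 0, "wx": 0, "wy": 0, "wz": 0, "claw": 86},
  {"x": 0, "y": 0, "z": 0, "wx": 0, "wy": 0, "wz": 0, "claw": 86},
  {"x": 0, "y": 0, "z": 0, "wx": 0, "wy": 0, "wz": 0, "claw": 86},
  {"x": 0, "y": 0, "z": 0, "wx": 0, "wy": 0, "wz": 0, "claw": 86},
])

```text
clock: 18.07
eef_pos: [0.4738, -0.155, 0.1629]
orientation: [-179.7, -30.4, 164.0]
wrist_force: [0.1, -1.0, 0.1]
gripper_width: 0.0859
finger_force: 0.0
```

Run:
```python
from h import *
st(); tube("wrist"); p=robot.get_image("scene"); save(p,"s4")
for r in robot.search_frame(p,"punch_a_mid")[:4]: print(round(r["score"],2),w(p,r["point"]).round(3))
```

```text
18.07 q [-23.1  33.8  80.7  -3.9  95.6 -96.5] p [ 0.4738 -0.155   0.1629] rpy [-179.7  -30.4  164. ] F [ 0.09 -1.01  0.09] T [-0.08 -0.17 -0.02] w 0.0859 0.0
0.85 top z 0.0564 rect [ 241.4 -394.5] [ 59.1 117.3] 4.9 rgb [ 32.  75. 155.]
0.7 top z 0.0558 rect [273.6 206.1] [55.7 73.3] 29.6 rgb [213. 186.   9.]
```

View pics/s4.png

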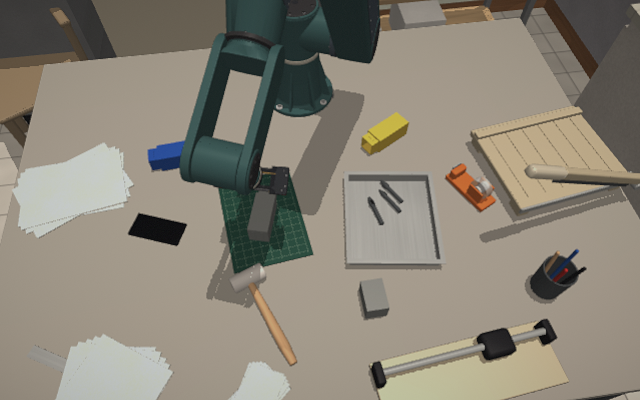

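The final view shows the tube lying flat on the mat at about (265,212) and released. The three punches are in the tray at about (383,202), and the cap, mallet, tape dispenser and phone haven't moved. I'm handing the job in.

```bash
python3 -c "
from workcell import robot
print(robot.finish_job())"
```

```text
the job is handed in; nothing more can be done
None
```

I handed the job in at about 18 s on the robot's clock. In the last picture all three punches lay in the tray, the empty tube was flat and released on the mat, and the cap, mallet, tape dispenser and phone were unmoved; the hand-in call returned no verdict.

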